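# Dock a herb canister under the doser

### The job

Lift the round steel canister out of its storage bay by the bar on its lid and set it down on the open bench in front of the doser's mouth. Let go, take it again by its side handle, and nudge it in under the spout until it is fully home: upright on the bench, touching the back stop, the side stop and the sprung plunger, with its handle pointing straight out of the mouth. Let go of it and leave the other loose things where they are.

Things in the scene. Friction and masses are not known exactly. Their poses are not given: they have to be found in the camera images.
- canister: Closed round steel canister, 120 mm diameter (123 mm at the lid rim), 42 mm high, about 0.45 kg. Origin: centre of its underside; z up. Its side handle points along its own -x. A low bar grip stands over the lid along its own y. It slides on the bench when pushed.
- grip_bar (a point): Centre of the bar over the canister's lid, 72 mm above its underside, axes as the canister's. The bar is 104 mm long (along canister y), 10 mm thick (along x), 14 mm tall (65 to 79 mm above the underside), on legs at its two ends; the lid lies at 42 mm, with free space between.
- side_handle (a point): Middle of the free part of the canister's side handle, 108 mm from the canister's axis towards its own -x and 30 mm above its underside. Square bar 14 x 14 mm, running radially from the wall to 150 mm from the axis.
- bay: Fixed white storage bay of the canister. Origin on the bench under the canister's start centre, same axes. Outline x -166 to 72, y +-72 mm. Walls 25 mm high round the canister (3 to 6 mm gap); blocks 52 mm high from x = -67 to -166 mm beside and beyond the handle, 7 mm from it: the handle cannot be grasped here, and the canister must be lifted straight up by more than 52 mm.
- station: Fixed white doser. Origin on the bench at the nest centre, where the canister's centre belongs; the open mouth faces its -x, so the canister slides in along +x, on the bench itself. Spout over the centre, 98 mm up; head above 130 mm from x = -30 mm back to the column (x = 105 mm), y +-50 mm: no room to hold the lid bar here. U frame 14 mm high outside: faces y +-86, x 80 mm, arms from x = -55 mm.
- mouth (a point): Point on the bench 125 mm in front of the nest centre (station x = -125 mm), on the station's centre line, axes as the station's: good place to set the canister down.
- back_stop: Fixed steel ball, 18 mm diameter, origin at its centre, 22 mm above the bench; station x = +69, y = +6 mm. Its 24 mm wide, 42 mm high block stands behind it.
- side_stop: Fixed steel ball, 18 mm diameter, origin at its centre, 22 mm above the bench; station x = -6, y = -69 mm. Block 42 mm high on its -y side.
- plunger (a joint): Spring plunger facing the nest from the +y side. Value: metres pushed in along station +y, 0 out, 0.017 limit. 3.5 N when out plus 0.35 N per mm. The canister first meets it about 70 mm before home, pushes it in about 12 mm half way; at home it is about 3.5 mm in and presses towards the stops. Passing it takes roughly 6 to 15 N of push.
- plunger_nose (a point): Centre of the plunger's 18 mm steel ball nose, 22 mm above the bench; station x = -32, y = +57 mm when out. Its guide block, 26 x 30 x 44 mm high, stands on the +y side.
- jar: Loose amber jar, 64 mm diameter, 85 mm high, origin under its centre. Leave alone.
- mortar: Loose brass bowl, 90 mm wide, 65 mm high, origin under its centre. Leave alone.
- packet_a: Loose green packet, 110 x 75 x 35 mm. Leave alone.
- packet_b: Loose paper packet, 100 x 70 x 30 mm. Leave alone.
- brush: Loose brush, 170 mm long, lying flat. Leave alone.
- tub: Loose white tub, 68 mm diameter, 75 mm high. Leave alone.
Mind the look-alikes: they are no part of the job. What is shaped like the canister but pink is not meant.

How it is judged:
On the way, in this order (a step that is already met when the one before it is completed fails the run):
1. the canister has been set down upright on the bench, out of the bay and in front of the nest, and let go (height (world z) of canister below 0.004 m and angle between canister's own z axis and vertical below 0.05 rad and horizontal distance between canister and bay above 0.14 m and horizontal distance between canister and station above 0.06 m and contact force between the fingers and canister below 0.1 N and linear speed of canister below 0.02 m/s), for 0.2 s.
2. the canister is taken by its side handle (contact force between the fingers and canister above 1 N and distance between the grasp point and side_handle below 0.055 m), for 0.2 s.
At the end, for the whole second after the job is handed in: The canister stands upright on the bench with its axis within 3 mm of the nest centre, touching the back stop and the side stop and holding the spring plunger pushed in by more than 1.5 mm, its handle pointing out of the mouth within 0.2 rad of straight, released and at rest (horizontal distance between canister and station below 0.003 m and height (world z) of canister below 0.004 m and angle between canister's own z axis and vertical below 0.04 rad and x of side_handle in the frame of station below -0.09 m and angle between the x axis of canister and the x axis of station, either way round below 0.2 rad and contact force between canister and back_stop above 0.1 N and contact force between canister and side_stop above 0.1 N and value of joint plunger above 0.0015 m and contact force between the fingers and canister below 0.1 N and linear speed of canister below 0.01 m/s).
It fails at once if another loose thing is moved more than 30 mm (distance of any of jar, mortar, packet_a, packet_b, brush, tub from where it was at the start of the episode above 0.03 m).
It also fails if it takes over 61 s, if anything falls off the work surface, if the arm or the gripper's body presses on something with over 40 N, if the wrist force passes 120 N, or if a joint passes its speed limit or range.

### The arm

A 6-joint arm with a two-finger parallel gripper is mounted at the origin on the work surface. World frame = base frame: x ahead of the robot, y to its left, z up, the work surface at z = 0. Lengths are in m, angles in rad, forces in N, time in s.
With the tool pointing down it reaches from about 0.4 to 0.825 m from the base axis. Payload 7 kg.
Tool frame: the origin (TCP) lies midway between the tips of the shut fingers; the grasp point (between the pads) lies 19 mm behind it (grip_point_offset is the distance from the TCP to the grasp point, in m); z points along the fingers, y is the line along which they close (so a half turn about z gives the same grasp; the last joint's range is limited). The gripper opens to 88 mm and grips with 3 to 60 N. Pads are 19 mm wide; open, the fingers measure 130 mm over their backs; the gripper's body (78 mm by 193 mm) begins 47 mm behind the grasp point.
Start: joints at [-0.911, 0.359, 0.012, 0, -1.224, -0.288], TCP at [0.245, -0.629, 0.193] pointing down, gripper open.
Joint ranges: [-3.07, 3.07], [-1.43, 2.12], [-1.02, 1.25], [-3.03, 1.67], [-3.05, -0], [-3.03, 3.03]. Speed limits (rad/s): [2.39, 2.39, 3.01, 3.14, 3.14, 3.14].

### API

Orientations are given as [roll, pitch, yaw] about the fixed x, y, z axes, in that order (R = Rz(yaw) Ry(pitch) Rx(roll)).
In Python, from station import get_state, grab_frame, camera_params, job_done, grip_point_offset gives the robot as it stands.
- The arm moves only by the shell command python3 -m creep 'ROWS' [FORCE]. ROWS is JSON, a list that holds one entry, the list of rows, each a list of 7 numbers: the finger opening in cm, from 0 to 8.76, then the shift along the tool's x, y, z in cm, then the turn, a rotation vector about the tool's x, y, z in rad. In form: [[[fingers, tx, ty, tz, wx, wy, wz], ...]]. A call has 1 to 20 rows; each row is the pose to reach, as a shift and turn from the pose commanded when the call began, along the tool's axes at that moment; what a row does not reach only later rows make up. A row lasts 1/8 s, in which the tool goes at most 62.5 mm and 10.7 degrees, less where a joint would pass 70% of its speed; a pose out of reach is approached as far as the arm can. A call with a gripper value outside its range is refused whole. The fingers move at their own pace and stop on an object; FORCE is the grip in N (left out, the last holds). Time passes only in rows, so rows that repeat a pose let the fingers close. It gives the time, the measured TCP pose, the force, the opening and the grip force at its end, in the units of the state.
- get_state(): the state, without advancing time (a new reading comes with each control period).
- grab_frame(name): name is "side" or "top" or "wrist"; returns the picture (420x560x3 uint8, blue, green, red); there is no depth.
- camera_params(name): a dict with "vertical_fov" (degrees; the focal length in pixels is half the picture's height over the tangent of half this angle, whatever the lens; pixels are square), "cx", "cy" (the principal point, pixels), "view" (4x4, takes a point from world to camera coordinates). Camera axes: x right, y down, z forward; pixel columns grow to the right and rows downward; lengths in m; the calibration is good to about 2 mm. The wrist camera is an equidistant fisheye: a pixel r from the principal point sees the ray r / f radians off the axis. A picture is of the moment at which its call begins: read the wrist's pose just before it. camera_params takes no time and is no camera call; for the wrist camera it gives the pose at the moment of the call.
- job_done(): hands the job in; it is judged then, once.
The state is a dict: "t": time; "q": joint angles; "qd": joint speeds; "joint_efforts": joint torques, N m; "eef_pos": TCP position; "ee_rot": TCP orientation; "force": force on the tool from outside, world axes, zero at the start; "moment": the same for the moment, N m; "width": finger opening in m; "gripper_force": force on a finger pad.
Only numpy, scipy, OpenCV 4.12 (cv2) and the standard library are available. Lean on these libraries where they do the work, as an engineer would, in place of code of your own. Each camera call takes 0.05 s, during which the arm holds its last target. There are 200 camera calls.

## Working session

There is one attempt and no reset: what is moved stays moved. The work goes in short steps, Python scripts to look and compute and a shell command to move; the robot and the scene stay as the last step left them, time stands still between calls to the robot, and variables do not carry over. Pictures are saved under pics/ and viewed, at most 10 in all, crops included, and the job is handed in when it is done.

```bash
mkdir -p pics; ls
python3 - <<'E'
from station import *
import cv2,numpy as np
s=get_state(); print(s); print(grip_point_offset() if callable(grip_point_offset) else grip_point_offset)
for n in("top","side","wrist"):
    f=grab_frame(n); cv2.imwrite(f"pics/{n}0.png",f); p=camera_params(n); print(n,p)
E
```

```text
pics
{'t': 0.0, 'q': array([-9.10876977e-01,  3.59350469e-01,  1.10510075e-02, -3.72369527e-04,
       -1.22410808e+00, -2.88099679e-01]), 'qd': array([ 2.79339707e-04, -8.50076069e-04, -1.79861569e-05,  2.24437817e-04,
        4.40688704e-05, -6.20501651e-04]), 'joint_efforts': array([-3.02793469e-04, -5.82718313e+01,  2.93053383e+01,  6.99729905e+00,
        6.70801266e-03, -1.37453117e-04]), 'eef_pos': array([ 0.2450074 , -0.62836639,  0.19233887]), 'ee_rot': array([ 3.13994838e+00, -1.22215401e-04, -2.76989969e+00]), 'force': array([ 0.46200126,  0.75645488, -0.15311021]), 'moment': array([-0.00264463, -0.01262725, -0.01152891]), 'gripper_force': 0.0, 'width': 0.08744273853329178}
0.0188
top {'vertical_fov': 57.67239560303441, 'cx': 275.91732903462326, 'cy': 211.16441821970025, 'view': array([[-0.01011864, -0.99994598,  0.00237736,  0.04782819],
       [-0.99453248,  0.00981668, -0.10396527,  0.54553918],
       [ 0.10393632, -0.00341635, -0.99457809,  0.9114089 ],
       [ 0.        ,  0.        ,  0.        ,  1.        ]])}
side {'vertical_fov': 43.95679699197554, 'cx': 278.24592874080776, 'cy': 208.04226925967905, 'view': array([[-0.70164999, -0.7124295 , -0.01146695,  0.39131475],
       [-0.52298915,  0.52587251, -0.670776  ,  0.31598783],
       [ 0.48391077, -0.46465289, -0.74157135,  1.10371305],
       [ 0.        ,  0.        ,  0.        ,  1.        ]])}
wrist {'vertical_fov': 65.70646984690485, 'cx': 282.68455383795396, 'cy': 212.1770109738493, 'view': array([[-3.62744196e-01,  9.31888686e-01,  3.55191250e-04,
         6.75201902e-01],
       [ 8.91764481e-01,  3.47014879e-01,  2.90407964e-01,
        -3.60871932e-02],
       [ 2.70504639e-01,  1.05660550e-01, -9.56902863e-01,
         3.90220382e-01],
       [ 0.00000000e+00,  0.00000000e+00,  0.00000000e+00,
         1.00000000e+00]])}
```

View pics/top0.png

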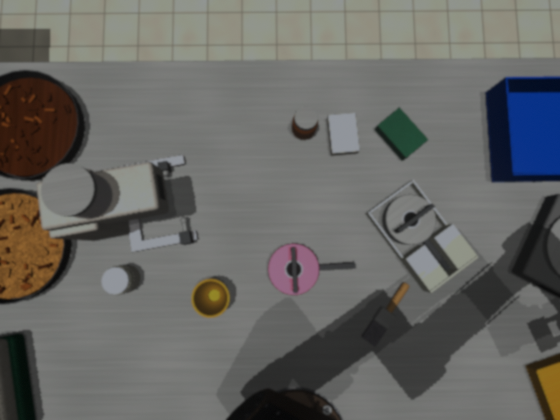

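View pics/side0.png

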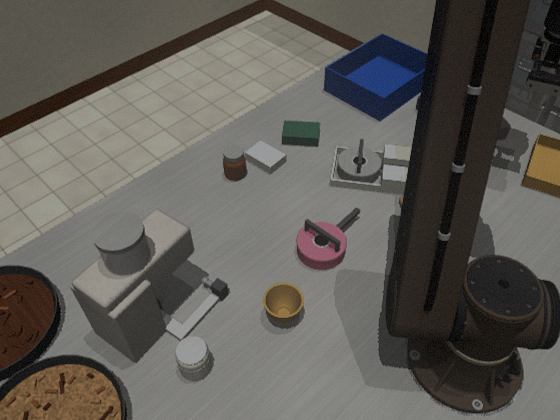

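Candidates: pink canister, a look-alike, at top (294,268). Steel canister in the white bay at top (411,219), side (358,163). I choose the steel one. The doser is at top (120,200) with its mouth facing image right; the plunger block is at (188,238) and the side stop block at (165,168). Close crops next to check the choice.

Run:
```python
import cv2,numpy as np
f=cv2.imread("pics/top0.png")
def g(a): return np.uint8(255*(a/255.)**.6)
a=cv2.resize(f[170:300,355:485],None,fx=3,fy=3,interpolation=cv2.INTER_CUBIC)
b=cv2.resize(f[140:270,115:245],None,fx=3,fy=3,interpolation=cv2.INTER_CUBIC)
cv2.imwrite("pics/crop0.png",g(np.hstack([a,b])))
```

```text
(no output)
```

View pics/crop0.png

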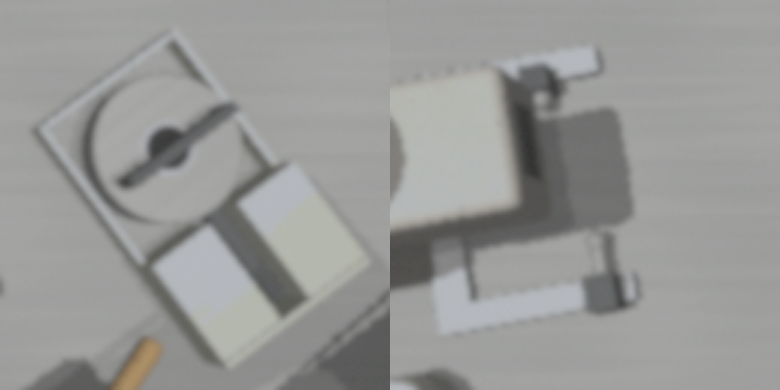

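The crop shows the steel canister in the bay: bar ends at full-image pixels (396,231) and (434,206), and the handle slot runs to the lower right. On the doser, the upper arm's end corner is at (185,156), the lower arm's end at (197,240), and the plunger block at (187,237).

```bash
cat > h.py <<'E'
import numpy as np,cv2
from station import *
from scipy.spatial.transform import Rotation as R
def ray(p,px):
    f=210/np.tan(np.radians(p['vertical_fov']/2)); V=p['view']; u=np.subtract(px,(p['cx'],p['cy']))/f
    if p.get('fish'):
        r=np.hypot(*u); d=np.r_[u/max(r,1e-9)*np.sin(r),np.cos(r)]
    else: d=np.r_[u,1]
    Rm=V[:3,:3]; return -Rm.T@V[:3,3], Rm.T@d
def onz(p,px,z):
    c,d=ray(p,px); return (c+d*(z-c[2])/d[2])[:2]
def togo(pos,yaw,s=None):
    "shift (cm, tool axes) and turn (rotvec, tool axes) to TCP pos with tool down, yaw"
    s=s or get_state(); T=R.from_euler('xyz',s['ee_rot']); 
    out=[]
    for y in(yaw,yaw+np.pi):
        G=R.from_euler('xyz',[np.pi,0,y]); out.append((T.inv()*G).as_rotvec())
    return np.round(T.inv().apply(np.subtract(pos,s['eef_pos']))*100,2),[np.round(o,3) for o in out]
E
python3 - <<'E'
from h import *
p=camera_params("top")
F=lambda x,y,o:(o[0]+(x-1)/3,o[1]+(y-1)/3)
A=(355,170);B=(115-130,140)
L=lambda x,y,z,o:onz(p,F(x,y,o),z)
e1=L(123,182,.079,A);e2=L(237,107,.079,A);c=(e1+e2)/2;d=e2-e1
print("bar",e1,e2,c,np.linalg.norm(d),"y-dir ang",np.degrees(np.arctan2(d[1],d[0])))
w1=L(173,32,.025,A);w2=L(38,128,.025,A);b1=L(372,262,.052,A);b2=L(226,364,.052,A)
print("bay far corners",w1,w2,b1,b2)
m=(w1+w2)/2; n=(b1+b2)/2; ax=(m-n); print("len",np.linalg.norm(ax),"xaxis",np.degrees(np.arctan2(ax[1],ax[0])),"centre", n+ax/np.linalg.norm(ax)*.166)
u=L(600,46,.014,B);l=L(638,300,.014,B);k=L(440,333,.014,B)
print("station ends",u,l,k, np.linalg.norm(u-l),np.linalg.norm(k-l))
v=u-l; a=np.arctan2(v[1],v[0]); 
xs=l-k; xs=-xs; print("ydir from ends",np.degrees(np.arctan2(-v[1],-v[0]))-90,"xdir from arm",np.degrees(np.arctan2(xs[1],xs[0])))
mid=(u+l)/2; print("mid",mid)
E
```

```text
bar [ 0.49324496 -0.23481135] [ 0.55075992 -0.32616138] [ 0.52200244 -0.28048637] 0.10794812537927166 y-dir ang -57.805036941716935
bay far corners [ 0.62035393 -0.29890882] [ 0.54120437 -0.18371279] [ 0.42932882 -0.43791544] [ 0.35111969 -0.31809236]
len 0.23451262557937047 xaxis 35.65347607924517 centre [ 0.52510873 -0.28124555]
station ends [0.69317762 0.27259083] [0.4783147  0.23801964] [0.45281211 0.40083224] 0.21762637458803574 0.164797828500679
ydir from ends -260.8595183453672 xdir from arm 98.90234323263557
mid [0.58574616 0.25530523]
```

Run:
```python
from h import *
print(togo([.523,-.281,.17],np.radians(-56)))
```

```text
(array([-38.52,  22.28,   2.28]), [array([ 1.000e-03,  1.000e-03, -1.793e+00]), array([ 1.000e-03, -1.000e-03,  1.349e+00])])
```

```bash
python3 -m creep '[[[5,-4,2.2,0,0,0,-0.18],[5,-8,4.4,0,0,0,-0.36],[5,-12,6.7,0,0,0,-0.54],[5,-16,9,0,0,0,-0.72],[5,-20,11.4,0.5,0,0,-0.9],[5,-24,13.7,1,0,0,-1.08],[5,-28,16,1.5,0,0,-1.26],[5,-32,18.4,2,0,0,-1.44],[5,-36,20.8,2.2,0,0,-1.62],[5,-38.5,22.3,2.3,0,0,-1.79],[5,-38.5,22.3,2.3,0,0,-1.79],[5,-38.5,22.3,2.3,0,0,-1.79],[5,-38.5,22.3,2.3,0,0,-1.79]]]' 40
python3 - <<'E'
from h import *
s=get_state();p=camera_params("wrist");f=grab_frame("wrist");print(s['t'],s['eef_pos'],s['ee_rot'])
cv2.imwrite("pics/w1.png",np.uint8(255*(f/255.)**.7)); import pickle;pickle.dump(p,open("w1.pkl","wb"))
E
```

```text
t: 1.78
eef_pos: [0.5223, -0.2819, 0.1703]
ee_rot: [3.141, 0.0, -0.982]
force: [-0.9, -0.2, 0.4]
width: 0.0501
gripper_force: 0.0
1.775 [ 0.52227381 -0.28193175  0.17025155] [ 3.14146246e+00  1.06298498e-04 -9.82001584e-01]
```

View pics/w1.png

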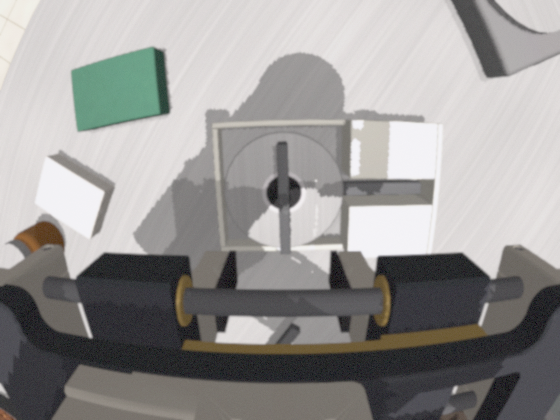

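The wrist view shows the bar from (283,143) to (286,250), centred roughly between the fingers. The lid hub is at (284,192), and the handle lies in its slot at (345–420,188).

Run:
```python
from h import *
import pickle
p=pickle.load(open("w1.pkl","rb"));p['fish']=1
f=cv2.imread("pics/w1.png"); g=cv2.cvtColor(f,cv2.COLOR_BGR2GRAY)
for r in(150,165,220,235,245): 
    x=np.where(g[r,270:300]<100)[0]+270; print(r,x.min() if len(x) else None,x.max() if len(x) else None)
c=g[130:265,284];print(c[:20],c[105:])
pts=[]
for px,z in(((283,143),.079),((286,250),.079),((284,192),.042),((345,187.5),.037),((420,189),.037)): pts.append(onz(p,px,z)); print(px,pts[-1])
d=pts[1]-pts[0];print(np.linalg.norm(d),np.degrees(np.arctan2(d[1],d[0])),(pts[0]+pts[1])/2)
d=pts[2]-pts[4];print("handle yaw",np.degrees(np.arctan2(d[1],d[0])),np.linalg.norm(d))
```

```text
150 277 285
165 278 286
220 None None
235 None None
245 None None
[148 142 142 153 161 162 160 162 161 158 147 117  81  72  79  92  93  96
  96  99] [126 126 127 126 125 124 125 126 125 124 125 125 123 123 126 125 125 124
 129 139 147 148 150 151 152 151 153 153 153 155]
(283, 143) [ 0.5527413  -0.32907633]
(286, 250) [ 0.49497697 -0.24763   ]
(284, 192) [ 0.52277367 -0.28605534]
(345, 187.5) [ 0.47246802 -0.32425342]
(420, 189) [ 0.40178726 -0.37098948]
0.09985100299754703 125.34547851895289 [ 0.52385914 -0.28835316]
handle yaw 35.0693925057729 0.14782259518107493
```

Run:
```python
from h import *
print(togo([.5228,-.2855,.054],np.radians(-54.8)))
```

```text
(array([ 0.32,  0.16, 11.63]), [array([-0.   ,  0.   , -0.026]), array([0.   , 0.   , 3.116])])
```

```bash
python3 -m creep '[[[5,0.3,0.1,4,0,0,-0.026],[5,0.3,0.1,8,0,0,-0.026],[5,0.3,0.1,10,0,0,-0.026],[5,0.3,0.1,11,0,0,-0.026],[5,0.3,0.1,11.6,0,0,-0.026],[5,0.3,0.1,11.6,0,0,-0.026],[5,0.3,0.1,11.6,0,0,-0.026]]]' 40
python3 -m creep '[[[0,0,0,0,0,0,0],[0,0,0,0,0,0,0],[0,0,0,0,0,0,0],[0,0,0,0,0,0,0],[0,0,0,0,0,0,0],[0,0,0,0,0,0,0]]]' 40
```

```text
t: 2.7
eef_pos: [0.5243, -0.2845, 0.0551]
ee_rot: [-3.141, -0.001, -0.954]
force: [0.5, 0.2, -0.6]
width: 0.0502
gripper_force: 0.0
t: 3.45
eef_pos: [0.5237, -0.2843, 0.0542]
ee_rot: [3.142, 0.0, -0.954]
force: [-0.1, -0.8, 0.5]
width: 0.0011
gripper_force: 0.0
```

Run:
```python
from h import *
a=grab_frame("wrist");b=grab_frame("side")
b=cv2.resize(b[110:250,310:496],None,fx=3,fy=3,interpolation=cv2.INTER_CUBIC)[:420]
cv2.imwrite("pics/v2.png",cv2.resize(np.uint8(255*(np.hstack([a[80:360,:],cv2.resize(b,(372,280))])/255.)**.6),(800,240)))
```

```text
(no output)
```

View pics/v2.png

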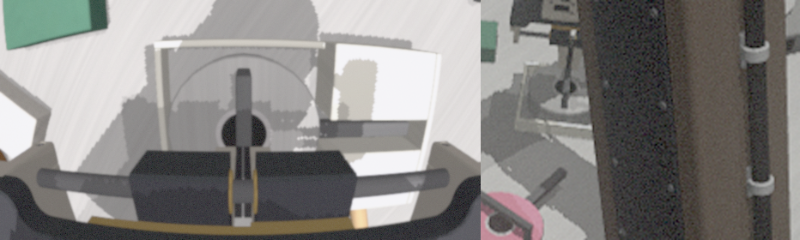

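The picture shows the closed fingers on the bar line, but the gripper reports 1 mm width and no force. A small lift will show whether it holds anything.

```bash
python3 -m creep '[[[0,0,0,0,0,0,0],[0,0,0,-0.5,0,0,0],[0,0,0,-1,0,0,0],[0,0,0,-1.5,0,0,0],[0,0,0,-1.5,0,0,0],[0,0,0,-1.5,0,0,0]]]' 40
python3 - <<'E'
from h import *
a=grab_frame("wrist")
cv2.imwrite("pics/v3.png",np.uint8(255*(cv2.resize(a[120:360,170:400],None,fx=2.5,fy=2.5)/255.)**.6))
E
```

```text
t: 4.3
eef_pos: [0.5236, -0.2843, 0.0692]
ee_rot: [-3.142, 0.0, -0.954]
force: [-0.0, 1.4, 0.1]
width: 0.0005
gripper_force: 0.0
```

View pics/v3.png

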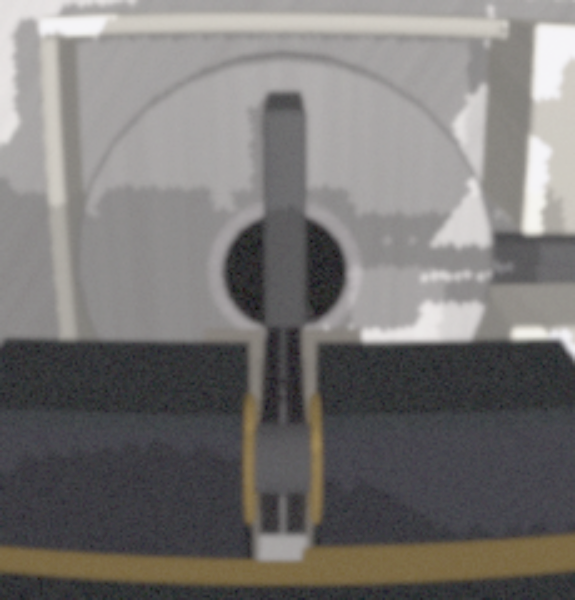

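Run:
```python
from h import *
import pickle
p=pickle.load(open("w1.pkl","rb"));p['fish']=1
q=camera_params("wrist");q['fish']=1
t=camera_params("top")
def tri(*o):
    A=np.zeros((3,3));b=np.zeros(3)
    for P,px in o:
        c,d=ray(P,px);d/=np.linalg.norm(d);M=np.eye(3)-np.outer(d,d);A+=M;b+=M@c
    return np.linalg.solve(A,b)
print("far end top",tri((p,(283,142)),(q,(283.6,157.5))),"hub",tri((p,(284,192)),(q,(284,227.2))))
print("wrist-top far end",tri((q,(283.6,157.5)),(t,(434,205.7))),tri((p,(283,142)),(t,(434,205.7))))
def proj(P,X):
    c=P['view'][:3,:3]@X+P['view'][:3,3];f=210/np.tan(np.radians(P['vertical_fov']/2));r=np.hypot(c[0],c[1]);th=np.arctan2(r,c[2]);return np.array([P['cx'],P['cy']])+f*th*c[:2]/r
s=get_state();e=s['eef_pos'];print("TCP px",proj(q,e),"tcp+19",proj(q,e+[0,0,.019]),"+47",proj(q,e+[0,0,.066]))
c=np.array([.5228,-.2855]);yd=np.array([np.cos(np.radians(125.2)),np.sin(np.radians(125.2))])
for k in(-.052,0,.052):print(k,proj(q,np.r_[c+k*yd,.079]))
```

```text
far end top [ 0.55183095 -0.32694752  0.03933794] hub [ 0.52187488 -0.28460606  0.03480864]
wrist-top far end [ 0.55271998 -0.33030923  0.06933708] [ 0.55181966 -0.32967395  0.07154292]
TCP px [281.80198701 244.18027069] tcp+19 [281.72255939 256.65665112] +47 [281.45241809 299.90618407]
-0.052 [284.34000636 163.79747276]
0 [284.03855785 249.51592253]
0.052 [283.74051296 319.54775808]
```

Run:
```python
from h import *
b=grab_frame("side");t=grab_frame("top")
b=cv2.resize(b[90:220,310:440],(400,400),interpolation=cv2.INTER_CUBIC)
t=cv2.resize(t[150:280,350:480],(400,400),interpolation=cv2.INTER_CUBIC)
cv2.imwrite("pics/v4.png",np.uint8(255*(np.hstack([b,t])/255.)**.5))
P=camera_params("side");s=get_state();f=210/np.tan(np.radians(P['vertical_fov']/2))
for dz in(0,.019,.047):
    c=P['view'][:3,:3]@(s['eef_pos']+[0,0,dz])+P['view'][:3,3];u=c[:2]/c[2]*f+[P['cx'],P['cy']];print(dz,u,(u-[310,90])*400/130)
for z in(.072,.042):
    c=P['view'][:3,:3]@np.array([.5228,-.2855,z])+P['view'][:3,3];u=c[:2]/c[2]*f+[P['cx'],P['cy']];print("can",z,u,(u-[310,90])*400/130)
```

```text
0 [359.8962259 152.448606 ] [153.52684894 192.14955693]
0.019 [360.62458761 147.24100832] [155.76796189 176.12617945]
0.047 [361.7246264  139.37601579] [159.1526966  151.92620242]
can 0.072 [360.52462018 151.56404841] [155.46036977 189.42784127]
can 0.042 [359.39209322 159.60627321] [151.97567145 214.17314835]
```

View pics/v4.png

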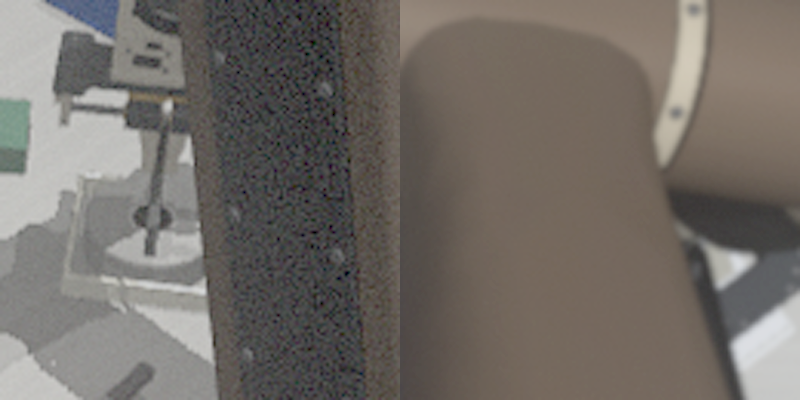

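The side view shows the bar at crop (150,255)–(165,105). The fingertips seem to end around row 168, about 28 mm above where the TCP should project (row 192), so they probably closed above the bar. I'll check the kinematics against the known bay size before going lower.

Run:
```python
from h import *
import pickle
p=pickle.load(open("w1.pkl","rb"));p['fish']=1
for a,b,z in(((213,124),(218,250),.025),((441,124),(432,257),.052),((213,124),(345,122),.025)):
    A,B=onz(p,a,z),onz(p,b,z);print(z,np.linalg.norm(A-B),A,B)
c,_=ray(p,(0,0));print("cam",c)
# packet_a (green) & jar etc comparision top vs wrist on bench
t=camera_params("top");ft=cv2.imread("pics/top0.png");fw=cv2.imread("pics/w1.png")
for n,f,P in(("top",ft,t),("w",fw,p)):
    h=cv2.cvtColor(f,cv2.COLOR_BGR2HSV);m=cv2.inRange(h,(40,70,20),(90,255,255))
    if n=="top": m[:100]=0;m[200:]=0;m[:,:350]=0
    k=max(cv2.findContours(m,0,2)[0],key=cv2.contourArea);r=cv2.minAreaRect(k);bx=cv2.boxPoints(r);
    X=np.array([onz(P,q,.035) for q in bx]);print(n,r,X.mean(0),np.linalg.norm(X[0]-X[1]),np.linalg.norm(X[1]-X[2]))
```

```text
0.025 0.14063580665758368 [ 0.62236877 -0.3027397 ] [ 0.54560696 -0.1849006 ]
0.052 0.1468275074821181 [ 0.43172272 -0.43760059] [ 0.34421229 -0.31970131]
0.025 0.13667723106961932 [ 0.62236877 -0.3027397 ] [ 0.50967938 -0.3800816 ]
cam [ 0.56571183 -0.34797784  0.36134575]
top ((401.2877197265625, 133.32156372070312), (43.06710433959961, 30.594118118286133), 48.179832458496094) [ 0.73826111 -0.27316157] 0.0792324968068685 0.10788863018879088
w ((119.21144104003906, 88.1785888671875), (66.25493621826172, 96.81739044189453), 78.34070587158203) [ 0.739119   -0.28247789] 0.12422218371323379 0.07216409587530391
```

```bash
python3 -m creep '[[[5,0,0,-1,0,0,0],[5,0,0,-1,0,0,0],[5,0,0,-1,0,0,0],[5,0,0,-1,0,0,0],[5,0,0,0,0,0,0],[5,0,0,1.2,0,0,0],[5,0,0,2.4,0,0,0],[5,0,0,2.4,0,0,0]]]' 40
python3 -m creep '[[[5,0,0,0.3,0,0,0],[5,0,0,0.3,0,0,0]]]'
python3 -m creep '[[[5,0,0,0.3,0,0,0],[5,0,0,0.3,0,0,0]]]'
```

```text
t: 5.45
eef_pos: [0.5226, -0.284, 0.0435]
ee_rot: [3.14, 0.002, -0.954]
force: [0.8, 0.1, 0.7]
width: 0.0501
gripper_force: 0.0
t: 5.7
eef_pos: [0.5238, -0.2843, 0.0423]
ee_rot: [-3.141, -0.0, -0.954]
force: [1.1, 0.1, -0.5]
width: 0.0498
gripper_force: 0.0
t: 5.95
eef_pos: [0.5236, -0.2842, 0.0392]
ee_rot: [3.142, 0.0, -0.954]
force: [-0.8, 0.7, -0.5]
width: 0.05
gripper_force: 0.0
```

```bash
python3 -m creep '[[[5,0,0,0.4,0,0,0],[5,0,0,0.4,0,0,0]]]'
python3 -m creep '[[[5,0,0,0.4,0,0,0],[5,0,0,0.4,0,0,0]]]'
python3 -m creep '[[[0,0,0,0,0,0,0],[0,0,0,0,0,0,0],[0,0,0,0,0,0,0],[0,0,0,0,0,0,0],[0,0,0,0,0,0,0],[0,0,0,0,0,0,0]]]' 40
```

```text
t: 6.2
eef_pos: [0.5234, -0.2842, 0.0349]
ee_rot: [3.141, 0.0, -0.954]
force: [-0.6, 0.4, -0.5]
width: 0.05
gripper_force: 0.0
t: 6.45
eef_pos: [0.5234, -0.2842, 0.0308]
ee_rot: [3.141, 0.001, -0.954]
force: [-0.3, 1.2, -0.2]
width: 0.0501
gripper_force: 0.0
t: 7.2
eef_pos: [0.5235, -0.2844, 0.0313]
ee_rot: [3.141, 0.0, -0.954]
force: [-1.8, -1.6, 1.1]
width: 0.0099
gripper_force: 40.0
```

Gripped: width 9.9 mm, 40 N. Now lifting straight up.

```bash
python3 -m creep '[[[0,0,0,-0.7,0,0,0],[0,0,0,-1.5,0,0,0],[0,0,0,-3,0,0,0],[0,0,0,-4.5,0,0,0],[0,0,0,-6,0,0,0],[0,0,0,-7.5,0,0,0],[0,0,0,-9,0,0,0],[0,0,0,-10.5,0,0,0],[0,0,0,-11,0,0,0],[0,0,0,-11,0,0,0]]]' 40
python3 - <<'E'
from h import *
print(togo([.600,.162,.141],np.radians(9.1)))
E
```

```text
t: 8.45
eef_pos: [0.5238, -0.2842, 0.1415]
ee_rot: [-3.141, -0.0, -0.954]
force: [0.2, 0.2, -5.5]
width: 0.0094
gripper_force: 40.0
(array([-31.99, -32.03,   0.05]), [array([-0.   , -0.   , -1.113]), array([-0.   ,  0.   ,  2.029])])
```

```bash
python3 -m creep '[[[0,-1,-1,0,0,0,-0.035],[0,-3,-3,0,0,0,-0.105],[0,-5,-5,0,0,0,-0.175],[0,-7.5,-7.5,0,0,0,-0.26],[0,-10,-10,0,0,0,-0.35],[0,-12.5,-12.5,0,0,0,-0.435],[0,-15,-15,0,0,0,-0.52],[0,-17.5,-17.5,0,0,0,-0.61],[0,-20,-20,0,0,0,-0.7],[0,-22.5,-22.5,0,0,0,-0.785],[0,-25,-25,0,0,0,-0.87],[0,-27.5,-27.5,0,0,0,-0.955],[0,-29.5,-29.5,0,0,0,-1.03],[0,-31,-31,0,0,0,-1.08],[0,-32,-32,0,0,0,-1.11],[0,-32,-32,0,0,0,-1.11],[0,-32,-32,0,0,0,-1.11]]]' 40
python3 - <<'E'
from h import *
p=camera_params("wrist");f=grab_frame("wrist")
cv2.imwrite("pics/w5.png",np.uint8(255*(f/255.)**.7)); import pickle;pickle.dump(p,open("w5.pkl","wb"))
cv2.imwrite("pics/top5.png",grab_frame("top"));cv2.imwrite("pics/side5.png",grab_frame("side"))
E
```

```text
t: 10.58
eef_pos: [0.5993, 0.1613, 0.1411]
ee_rot: [3.141, 0.001, 0.155]
force: [0.4, 0.1, -4.3]
width: 0.0095
gripper_force: 40.0
```

View pics/w5.png

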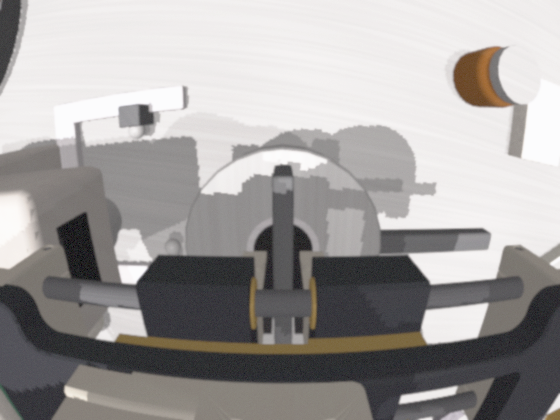

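The wrist view shows the doser's side-stop arm with its outer end corner at (184,87) and outer back corner at (55,108). The canister hangs level with its handle pointing right.

Run:
```python
from h import *
import pickle
p=pickle.load(open("w5.pkl","rb"));p['fish']=1
e=onz(p,(184,87),.014);ei=onz(p,(187,107),.014);b=onz(p,(55,108),.014)
print("end outer",e,"end inner",ei,"back",b,np.linalg.norm(e-ei),np.linalg.norm(e-b))
d=b-e;a=np.arctan2(d[1],d[0]);print("yaw",np.degrees(a))
for yaw in (a,np.radians(99)):
    x=np.r_[np.cos(yaw),np.sin(yaw)];y=np.r_[-x[1],x[0]]
    print("nest from outer end", e+.055*x+.106*y, "from inner", ei+.055*x+.086*y)
    # side stop ball px approx (147,125)
s=get_state();print(s['eef_pos'])
# handle direction at z=.11+.037
h1=onz(p,(385,241),.147);h2=onz(p,(488,240),.147);d=h1-h2;print("can yaw",np.degrees(np.arctan2(d[1],d[0])))
```

```text
end outer [0.69404768 0.27385203] end inner [0.67428312 0.26793811] back [0.6645632  0.43475535] 0.020630366769365884 0.1635824324385044
yaw 100.38387488419882
nest from outer end [0.57987039 0.30884557] from inner [0.57977828 0.30653649]
nest from outer end [0.58074882 0.31159284] from inner [0.58073803 0.3088076 ]
[0.59947554 0.16112928 0.14134224]
can yaw 97.72491561504728
```

```bash
python3 -m creep '[[[0,0.4,0,2,0,0,-0.01],[0,0.4,0,4.5,0,0,-0.01],[0,0.4,0,7,0,0,-0.01],[0,0.4,0,9,0,0,-0.01],[0,0.4,0,10,0,0,-0.01],[0,0.4,0,10.4,0,0,-0.01],[0,0.4,0,10.7,0,0,-0.01],[0,0.4,0,10.7,0,0,-0.01]]]' 40
python3 -m creep '[[[0,0,0,0.15,0,0,0],[0,0,0,0.25,0,0,0],[0,0,0,0.25,0,0,0]]]' 40
```

```text
t: 11.72
eef_pos: [0.6038, 0.1626, 0.0348]
ee_rot: [-3.141, -0.001, 0.166]
force: [-0.1, 0.4, -5.0]
width: 0.0099
gripper_force: 40.0
t: 12.1
eef_pos: [0.6035, 0.1625, 0.0318]
ee_rot: [3.142, -0.0, 0.166]
force: [-1.0, -0.1, -5.1]
width: 0.0096
gripper_force: 40.0
```

```bash
python3 -m creep '[[[0,0,0,0.1,0,0,0],[0,0,0,0.1,0,0,0],[0,0,0,0.1,0,0,0]]]' 40
python3 -m creep '[[[0,0,0,0.08,0,0,0],[0,0,0,0.08,0,0,0],[0,0,0,0.08,0,0,0]]]' 40
```

```text
t: 12.48
eef_pos: [0.6037, 0.1626, 0.0313]
ee_rot: [-3.141, -0.001, 0.166]
force: [-3.0, 0.3, 3.7]
width: 0.0093
gripper_force: 40.0
t: 12.85
eef_pos: [0.6037, 0.1626, 0.0313]
ee_rot: [-3.142, -0.001, 0.167]
force: [-5.8, 0.8, 9.9]
width: 0.0098
gripper_force: 40.0
```

Touched down. Now let go, wait, and rise.

```bash
python3 -m creep '[[[4,0,0,0,0,0,0],[4,0,0,0,0,0,0],[4,0,0,0,0,0,0],[4,0,0,0,0,0,0],[4,0,0,0,0,0,0],[4,0,0,-0.5,0,0,0],[4,0,0,-2,0,0,0],[4,0,0,-5,0,0,0],[4,0,0,-9,0,0,0],[4,0,0,-13,0,0,0],[4,0,0,-13,0,0,0],[4,0,0,-13,0,0,0]]]'
python3 - <<'E'
from h import *
p=camera_params("wrist");f=grab_frame("wrist")
cv2.imwrite("pics/w6.png",np.uint8(255*(f/255.)**.7)); import pickle;pickle.dump(p,open("w6.pkl","wb"))
E
```

```text
t: 14.35
eef_pos: [0.6034, 0.1625, 0.1607]
ee_rot: [-3.141, -0.001, 0.166]
force: [0.2, 0.4, -1.1]
width: 0.04
gripper_force: 0.0
```

View pics/w6.png

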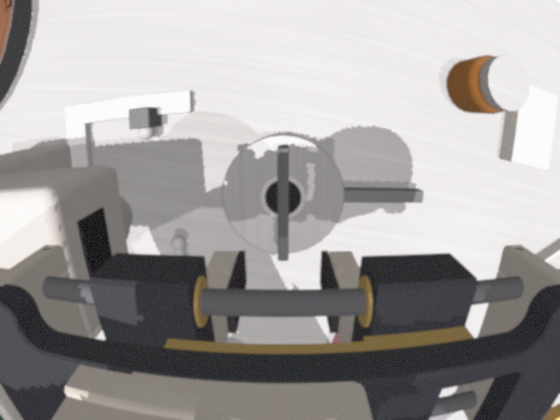

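The canister stands free on the bench: hub at (283,197), handle tip at (422,195). The doser arm end is at (191,92)/(193,111), and the plunger nose ball is at about (180,240).

Run:
```python
from h import *
import pickle
p=pickle.load(open("w6.pkl","rb"));p['fish']=1
hub=onz(p,(283,197),.042);l=[onz(p,q,.042) for q in((222.5,194),(344,194))]
print("hub",hub,"lid mid",(l[0]+l[1])/2,np.linalg.norm(l[0]-l[1]))
h1=onz(p,(350,194.5),.037);h2=onz(p,(421,195),.037);d=h1-h2;print("handle",h1,h2,"yaw",np.degrees(np.arctan2(d[1],d[0])),"tip-hub",np.linalg.norm(h2-hub),np.degrees(np.arctan2(*(hub-h2)[::-1])))
b1=onz(p,(283,147),.079);b2=onz(p,(283,259),.079);d=b2-b1;print("bar",(b1+b2)/2,np.degrees(np.arctan2(d[1],d[0]))+180-90-180,np.linalg.norm(d))
e=onz(p,(191,92),.014);ei=onz(p,(193,111),.014);bk=onz(p,(66,108),.014);d=bk-e;print("st yaw",np.degrees(np.arctan2(d[1],d[0])),np.linalg.norm(d))
n=onz(p,(180,240),.022);print("nose",n)
for yd in(99,100):
    y=np.radians(yd);x=np.r_[np.cos(y),np.sin(y)];yy=np.r_[-x[1],x[0]]
    print(yd,"nest arm",e+.055*x+.106*yy,ei+.055*x+.086*yy,"nest nose",n+.032*x-.057*yy)
```

```text
hub [0.6036565 0.1615525] lid mid [0.60690484 0.16182588] 0.12043587643606614
handle [0.61636461 0.09503327] [0.62968737 0.0175203 ] yaw 99.7525821259253 tip-hub 0.14636556867224662 100.24445629033349
bar [0.60515402 0.161842  ] -260.4980498319049 0.10214135945773066
st yaw 99.85658167068254 0.1632890727559323
nose [0.5308074  0.26726137]
99 nest arm [0.58021371 0.31175644] [0.5801132 0.3097111] nest nose [0.58209973 0.30778416]
100 nest arm [0.5795723  0.30977335] [0.57941418 0.30807229] nest nose [0.5813847  0.30867316]
```

Run:
```python
from h import *
print(togo([.6222,.0535,.16],np.radians(-80.5)))
```

```text
(array([ 9.000e-02,  1.105e+01, -1.000e-02]), [array([0.   , 0.   , 1.571]), array([-0.   ,  0.   , -1.571])])
```

```bash
python3 -m creep '[[[4,0,1,0,0,0,0.16],[4,0,2,0,0,0,0.32],[4,0,3.5,0,0,0,0.48],[4,0,5,0,0,0,0.64],[4,0,6.5,0,0,0,0.8],[4,0,8,0,0,0,0.96],[4,0,9,0,0,0,1.12],[4,0,10,0,0,0,1.28],[4,0,11,0,0,0,1.44],[4,0.1,11.05,0,0,0,1.57],[4,0.1,11.05,0,0,0,1.57],[4,0.1,11.05,0,0,0,1.57]]]'
python3 - <<'E'
from h import *
p=camera_params("wrist");f=grab_frame("wrist")
cv2.imwrite("pics/w7.png",np.uint8(255*(f/255.)**.7)); import pickle;pickle.dump(p,open("w7.pkl","wb"))
print(togo([.6222,.0535,.16],np.radians(-80.5)))
E
```

```text
t: 15.9
eef_pos: [0.6225, 0.0537, 0.1594]
ee_rot: [3.14, -0.0, -1.401]
force: [-0.6, 0.1, -0.1]
width: 0.0401
gripper_force: 0.0
(array([ 0.02,  0.04, -0.04]), [array([ 0.001, -0.   ,  0.004]), array([ 0.000e+00,  1.000e-03, -3.138e+00])])
```

View pics/w7.png

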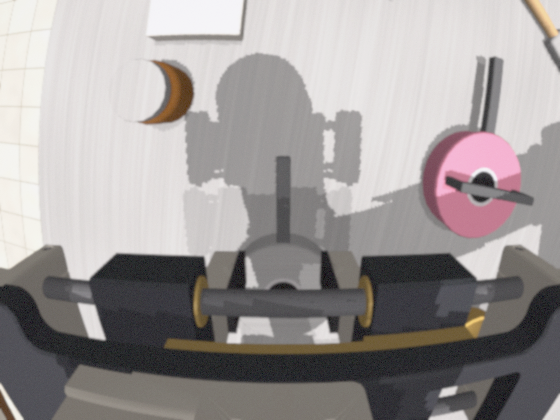

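The handle lies centred between the fingers, (283,157)–(283,240), with the jar and the pink look-alike well clear. Descending.

```bash
python3 -m creep '[[[4,0,0,4,0,0,0],[4,0,0,8,0,0,0],[4,0,0,12,0,0,0],[4,0,0,14.5,0,0,0],[4,0,0,15.5,0,0,0],[4,0,0,15.5,0,0,0]]]'
python3 -m creep '[[[4,0,0,0.4,0,0,0],[4,0,0,0.8,0,0,0],[4,0,0,0.8,0,0,0]]]'
python3 -m creep '[[[4,0,0,0.3,0,0,0],[4,0,0,0.3,0,0,0]]]'
```

```text
t: 16.7
eef_pos: [0.6227, 0.0537, 0.0048]
ee_rot: [3.141, -0.0, -1.403]
force: [0.3, -0.3, 0.4]
width: 0.0401
gripper_force: 0.0
t: 17.08
eef_pos: [0.6228, 0.0537, -0.0028]
ee_rot: [-3.141, 0.0, -1.404]
force: [-0.9, -0.2, -1.0]
width: 0.0397
gripper_force: 0.0
t: 17.32
eef_pos: [0.6226, 0.0536, -0.0062]
ee_rot: [3.141, -0.0, -1.404]
force: [0.4, 0.4, 0.8]
width: 0.0399
gripper_force: 0.0
```

```bash
python3 -m creep '[[[4,0,0,0.3,0,0,0],[4,0,0,0.3,0,0,0]]]'
python3 -m creep '[[[0,0,0,0,0,0,0],[0,0,0,0,0,0,0],[0,0,0,0,0,0,0],[0,0,0,0,0,0,0],[0,0,0,0,0,0,0],[0,0,0,0,0,0,0]]]' 40
```

```text
t: 17.58
eef_pos: [0.6226, 0.0536, -0.0094]
ee_rot: [3.141, -0.0, -1.404]
force: [0.6, 0.4, -1.0]
width: 0.0403
gripper_force: 0.0
t: 18.32
eef_pos: [0.6227, 0.0537, -0.009]
ee_rot: [3.141, -0.0, -1.404]
force: [-1.5, -0.1, 1.0]
width: 0.0135
gripper_force: 40.0
```

```bash
python3 -m creep '[[[0,-0.5,0,0,0,0,0],[0,-1.5,0,0,0,0,0],[0,-3,0,0,0,0,0],[0,-4.5,0,0,0,0,0],[0,-6,0,0,0,0,0],[0,-7,0,0,0,0,0],[0,-7.5,0,0,0,0,0],[0,-7.5,0,0,0,0,0]]]' 40
python3 -m creep '[[[0,-0.5,0,0,0,0,0],[0,-1,0,0,0,0,0],[0,-1.5,0,0,0,0,0],[0,-2,0,0,0,0,0],[0,-2,0,0,0,0,0]]]' 40
python3 -m creep '[[[0,-0.5,0,0,0,0,0],[0,-1,0,0,0,0,0],[0,-1.5,0,0,0,0,0],[0,-1.5,0,0,0,0,0]]]' 40
```

```text
t: 19.32
eef_pos: [0.6102, 0.1288, -0.009]
ee_rot: [-3.141, 0.001, -1.403]
force: [-1.9, 2.1, 1.6]
width: 0.0132
gripper_force: 40.0
t: 19.95
eef_pos: [0.6081, 0.1474, -0.009]
ee_rot: [-3.14, 0.0, -1.405]
force: [4.0, -3.5, -0.4]
width: 0.0134
gripper_force: 40.1
t: 20.45
eef_pos: [0.6062, 0.1628, -0.0088]
ee_rot: [-3.139, 0.001, -1.405]
force: [5.2, -1.7, -1.1]
width: 0.0138
gripper_force: 40.2
```

```bash
python3 -m creep '[[[0,-0.5,0,0,0,0,0],[0,-1,0,0,0,0,0],[0,-1.5,0,0,0,0,0],[0,-1.5,0,0,0,0,0]]]' 40
python3 -m creep '[[[0,-0.4,0,0,0,0,0],[0,-0.8,0,0,0,0,0],[0,-1,0,0,0,0,0],[0,-1,0,0,0,0,0]]]' 40
python3 -m creep '[[[0,-0.2,0,0,0,0,0],[0,-0.5,0,0,0,0,0],[0,-0.5,0,0,0,0,0]]]' 40
```

```text
t: 20.95
eef_pos: [0.6031, 0.1774, -0.009]
ee_rot: [-3.14, 0.001, -1.405]
force: [2.6, -0.9, -0.5]
width: 0.0131
gripper_force: 40.2
t: 21.45
eef_pos: [0.6002, 0.1849, -0.009]
ee_rot: [3.14, -0.002, -1.405]
force: [3.6, -9.6, 2.1]
width: 0.0139
gripper_force: 40.1
t: 21.82
eef_pos: [0.5991, 0.1897, -0.009]
ee_rot: [3.14, -0.002, -1.405]
force: [2.5, -10.0, 3.1]
width: 0.0134
gripper_force: 40.0
```

```bash
cat > tip.py <<'E'
from h import *
import pickle,sys
def tip(f,p,r0,r1,n):
    g=cv2.cvtColor(f,cv2.COLOR_BGR2GRAY)[:,279:287].mean(1); d=np.diff(g[r0:r1].astype(float)); r=r0+np.argmin(d)+.5
    print(n,"row",r,"step",d.min().round(1),"world",onz(p,(283,r),.037)); return onz(p,(283,r),.037)
if __name__=="__main__":
    p=pickle.load(open("w7.pkl","rb"));p['fish']=1
    a=tip(cv2.imread("pics/w7.png"),p,140,175,"before")
    s=get_state();q=camera_params("wrist");q['fish']=1;f=grab_frame("wrist");cv2.imwrite("pics/w8.png",f)
    print(s['eef_pos'],np.int32(cv2.cvtColor(f,cv2.COLOR_BGR2GRAY)[100:250:3,279:287].mean(1)))
    b=tip(f,q,100,240,"now"); print("moved mm",np.linalg.norm(b-a)*1e3,"tool moved",np.linalg.norm(s['eef_pos'][:2]-[.6227,.0537])*1e3)
E
python3 tip.py
```

```text
before row 155.5 step -26.0 world [0.62882861 0.01250499]
[ 0.59907069  0.1897206  -0.00900264] [146 146 147 146 147 147 146 146 146 146 147 146 145 145 146 146 145 146
 145 145 146 146 146 146 146 144 145 145 145 144 136 112  75  43  56  69
  71  72  71  72  71  71  71  70  70  70  60  54  55  55]
now row 196.5 step -21.8 world [0.60578232 0.14746365]
moved mm 136.91227937818647 tool moved 138.05776720748875
```

```bash
python3 -m creep '[[[0,-0.2,0,0,0,0,0],[0,-0.4,0,0,0,0,0],[0,-0.4,0,0,0,0,0]]]' 40
python3 -m creep '[[[0,-0.2,0,0,0,0,0],[0,-0.3,0,0,0,0,0],[0,-0.3,0,0,0,0,0]]]' 40
```

```text
t: 22.25
eef_pos: [0.5983, 0.1935, -0.009]
ee_rot: [3.14, -0.002, -1.405]
force: [2.0, -10.1, 2.8]
width: 0.0138
gripper_force: 40.0
t: 22.62
eef_pos: [0.5978, 0.1964, -0.009]
ee_rot: [3.14, -0.002, -1.404]
force: [2.0, -9.5, 4.5]
width: 0.0137
gripper_force: 40.0
```

```bash
python3 -m creep '[[[0,-0.15,0,0,0,0,0],[0,-0.3,0,0,0,0,0],[0,-0.3,0,0,0,0,0]]]' 40
python3 tip.py | tail -2; python3 -m creep '[[[0,-0.1,0,0,0,0,0],[0,-0.2,0,0,0,0,0],[0,-0.2,0,0,0,0,0]]]' 40
```

```text
t: 23.0
eef_pos: [0.5973, 0.1998, -0.009]
ee_rot: [3.14, -0.002, -1.404]
force: [1.6, -8.7, 3.7]
width: 0.0137
gripper_force: 40.0
now row 196.5 step -22.2 world [0.60404175 0.15752866]
moved mm 147.12665774145415 tool moved 148.25403509264444
t: 23.42
eef_pos: [0.597, 0.2019, -0.009]
ee_rot: [3.14, -0.002, -1.404]
force: [1.4, -8.3, 2.8]
width: 0.0135
gripper_force: 40.0
```

```bash
python3 -m creep '[[[0,-0.1,0,0,0,0,0],[0,-0.2,0,0,0,0,0],[0,-0.2,0,0,0,0,0]]]' 40
python3 -m creep '[[[0,-0.1,0,0,0,0,0],[0,-0.15,0,0,0,0,0],[0,-0.15,0,0,0,0,0]]]' 40
python3 -m creep '[[[0,-0.1,0,0,0,0,0],[0,-0.15,0,0,0,0,0],[0,-0.15,0,0,0,0,0]]]' 40
```

```text
t: 23.8
eef_pos: [0.5968, 0.2037, -0.009]
ee_rot: [3.14, -0.002, -1.404]
force: [2.9, -8.8, 3.7]
width: 0.0136
gripper_force: 40.0
t: 24.18
eef_pos: [0.5967, 0.2038, -0.009]
ee_rot: [3.139, -0.003, -1.404]
force: [4.8, -14.2, 3.9]
width: 0.0134
gripper_force: 40.0
t: 24.55
eef_pos: [0.5965, 0.204, -0.009]
ee_rot: [3.139, -0.005, -1.405]
force: [6.9, -19.8, 4.2]
width: 0.0134
gripper_force: 40.0
```

```bash
python3 -m creep '[[[0,0,-0.1,0,0,0,0],[0,0,-0.2,0,0,0,0],[0,0,-0.2,0,0,0,0]]]' 40
python3 - <<'E'
from h import *
s=get_state();y=np.radians(99.5);x=np.r_[np.cos(y),np.sin(y)];print(s['force'][:2]@x,s['force'][:2]@np.r_[-x[1],x[0]],s['moment'])
E
```

```text
t: 24.92
eef_pos: [0.5965, 0.2039, -0.009]
ee_rot: [3.136, -0.005, -1.405]
force: [-0.1, -18.5, 10.5]
width: 0.0137
gripper_force: 40.0
-18.179112153631298 3.1745647714224914 [-6.71004924  0.25981491 -0.025132  ]
```

Both stops resist firmly, so I relax the push, release and rise.

```bash
python3 -m creep '[[[0,0.1,0.05,0,0,0,0],[0,0.2,0.1,0,0,0,0],[0,0.2,0.1,0,0,0,0],[4,0.2,0.1,0,0,0,0],[4,0.2,0.1,0,0,0,0],[4,0.2,0.1,0,0,0,0],[4,0.2,0.1,0,0,0,0],[4,0.2,0.1,0,0,0,0],[4,0.2,0.1,0,0,0,0]]]' 40
python3 -m creep '[[[4,0.3,0,-1,0,0,0],[4,0.5,0,-3,0,0,0],[4,1,0,-6,0,0,0],[4,2,0,-10,0,0,0],[4,3,0,-15,0,0,0],[4,3,0,-17,0,0,0],[4,3,0,-17,0,0,0]]]'
python3 - <<'E'
from h import *
import pickle
from tip import tip
p=camera_params("wrist");p['fish']=1;f=grab_frame("wrist");cv2.imwrite("pics/w9.png",f)
g=cv2.cvtColor(f,cv2.COLOR_BGR2GRAY)
for r in range(130,260,10): print(r,np.int32(g[r,250:320:3]))
E
```

```text
t: 26.05
eef_pos: [0.598, 0.2067, -0.0091]
ee_rot: [3.142, 0.0, -1.404]
force: [-0.3, 0.2, 0.3]
width: 0.0402
gripper_force: 0.0
t: 26.92
eef_pos: [0.6041, 0.1773, 0.1639]
ee_rot: [-3.137, 0.002, -1.404]
force: [0.7, -0.1, -0.9]
width: 0.04
gripper_force: 0.0
130 [142 141 136 139 142 142 142 141 138 140 143 142 142 140 139 139 138 134
 135 138 136 138 136 136]
140 [140 140 138 140 139 142 140 138 138 143 144 140 141 141 135 140 137 137
 136 135 133 137 138 132]
150 [142 138 141 142 143 138 139 136 141 142 140 140 139 138 140 141 135 134
 135 133 135 137 137 131]
160 [139 136 140 139 142 140 138 139 142 141 142 142 140 137 140 137 135 135
 133 136 136 136 132 134]
170 [136 136 140 140 141 136 137 139 140 142 140 142 141 140 138 133 135 136
 134 137 137 133 134 132]
180 [137 173 154 144 138 135 136 140 140 142 121 108 104 108 126 134 137 134
 135 138 137 133 135 136]
190 [225 227 227 218 135 136 140 143 141 132  71  71  69  70  71 103 102 102
 106 104 102 103 106 134]
200 [203 199 204 197 197 149 108 107 109 107  65  53  52  51  60 106 105 102
 105 104 104 106 106 113]
210 [202 201 205 197 197 204 191 121 106 109  64  52  54  52  71 105 107 107
 104 105 103 106 112 135]
220 [201 202 200 197 199 203 203 206 157 108  63  52  53  52  68 106 103 104
 104 107 105 109 116 139]
230 [201 204 200 200 203 203 206 203 150 108  64  54  52  53  70 107 105 106
 106 107 108 110 133 146]
240 [202 204 200 203 204 202 209 205 206 203  81  55  54  53  74 108 105 106
 105 107 108 110 110 109]
250 [116 115 123 110 110 110 112 111 109 107  61  53  53  57  72 106 109 111
 111 116 117 119 140 139]
```

Run:
```python
from h import *
p=camera_params("wrist");p['fish']=1;f=cv2.imread("pics/w9.png");g=cv2.cvtColor(f,cv2.COLOR_BGR2GRAY).astype(float)
col=g[165:200,282:290].mean(1);d=np.diff(col);r=165+np.argmin(d)+.5;print("tip row",r,onz(p,(285.5,r),.037))
m=[]
for r in(195,205,215,225,235):
    x=np.where(g[r,270:300]<88)[0]+270;m.append((x.mean(),r))
A,B=onz(p,m[0],.037),onz(p,m[-1],.037);print(m,A,B,np.degrees(np.arctan2(*(B-A)[::-1])))
y=np.radians(99.5)
t0=cv2.imread("pics/top5.png");t=grab_frame("top");cv2.imwrite("pics/top9.png",t)
i=cv2.imread("pics/top0.png")
for n,b in(("jar",(105,145,290,322)),("pkb",(110,158,325,362)),("pka",(105,162,372,430)),("mortar",(275,320,190,232)),("tub",(263,297,98,133))):
    a=i[b[0]:b[1],b[2]:b[3]].astype(float);c=t[b[0]:b[1],b[2]:b[3]].astype(float);print(n,np.abs(a-c).mean().round(1))
```

```text
tip row 180.5 [0.60310964 0.16060965]
[(np.float64(286.0), 195), (np.float64(286.0), 205), (np.float64(285.5), 215), (np.float64(285.5), 225), (np.float64(286.0), 235)] [0.60013769 0.17511605] [0.59293694 0.21726537] 99.69475359219759
jar 24.4
pkb 31.0
pka 22.2
mortar 15.9
tub 27.2
```

```bash
python3 -c "
from station import *
print(job_done())"
```

```text
the job is handed in; nothing more can be done
None
```

I set the canister down in front of the mouth, pushed it in by its side handle until the back and side stops both resisted, let go and handed the job in at about 27 s; afterwards its handle tip was within about 1 mm of the home position and straight out of the mouth, though I could not measure stop contact or plunger travel directly.

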